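Set the scale rule against both register pins of the imaging stand

TASK

Get the scale ready for the photograph: pick up the steel rule by its knob, lay it flat on the grey baseboard of the imaging stand and slide it gently in under the light until its graduated edge touches both red register pins at once, then let go and leave it lying there. Do not knock the camera, light or column, leave the culture plate where it is, do not push hard on the pins, and leave the other things on the bench in their places.

Things in the scene. Friction and masses are not known exactly. Their poses are not given: they have to be found in the camera images.
- rule: loose steel rule, about 0.28 kg, flat on the bench at the left or right: blade 220 mm long (y) x 32 mm (x) x 5 mm. Origin mid-blade on the underside, z up. Its +x long edge (16 mm from the origin) is graduated with black ticks; the other has a black stripe. A round upright black knob, 22 mm in diameter, stands over the origin from 5 to 41 mm above the underside
- board: fixed grey baseboard, smooth enamel on which the rule slides easily, part of the imaging stand, 15 mm thick, 300 mm wide (y); along its own x axis it reaches from -200 mm (the front edge, towards the robot) to +140 mm. Origin on its underside, right below the camera lens; +x points to the column at the back. Bare in front of the pins.
- pin_left: fixed red register pin, a round post 8 mm in diameter standing 12 mm high on the baseboard; origin at the centre of its foot (on the board's top face), at board x -12 mm, y +75 mm
- pin_right: the other red register pin, the same, at board x -12 mm, y -75 mm
- rig: fixed over the baseboard; origin above the board's, on its top face (heights from there). Square column, 460 mm tall, at x +118 mm; camera over the origin, lens bottom at 290 mm; rectangular frame light, 14 mm thick, underside at 262 mm, from x -105 to +85 mm, y -130 to +130 mm, its front bar 14 mm wide. The knob's final place is inside the frame: reach in under the front bar, leaning 30 to 40 degrees
- plate: loose lidded six-well culture plate, 85 mm (x) by 127 mm (y) by 20 mm high, on the baseboard behind the pins, to be left alone; its front edge is about 20 mm behind the pins' line. Origin at the middle of its underside
- tube_rack: green tube rack with tubes, 60 x 105 mm, 64 mm high with the tube caps, loose, on the other side of the bench from the rule; origin at the middle of its underside
- tip_box: blue pipette tip box with clear lid, 85 x 122 x 67 mm, loose; origin at the middle of its underside
- bottle_a: glass bottle with blue cap, 86 mm in diameter, 180 mm tall, loose; origin at the middle of its underside
- bottle_b: glass bottle with blue cap, 70 mm in diameter, 145 mm tall, loose; origin at the middle of its underside
- beaker: glass beaker, 70 mm in diameter, 95 mm tall, loose; origin at the middle of its underside
- marker: white marker pen with black cap, 15 mm in diameter, 135 mm long along its y axis, lying on the bench in front of the stand; origin on its underside

How it is judged (in metres and radians):
On the way:
1. the rule, flat on the baseboard, bears on both pins at the same time (at least 0.2 N on each) (contact force between rule and pin_left above 0.2 N and contact force between rule and pin_right above 0.2 N and angle between rule's own z axis and vertical below 0.06 rad and z of rule in the frame of board below 0.018 m), for 0.1 s.
At the end, for the whole second after the job is handed in: the rule lies flat, at rest and released on the baseboard, its graduated edge within 1.5 mm of both pins, both pins within the rule's length; the plate has moved less than 5 mm (x of pin_left in the frame of rule between 0.018 and 0.0215 m and x of pin_right in the frame of rule between 0.018 and 0.0215 m and y of pin_left in the frame of rule below 0.11 m and y of pin_right in the frame of rule above -0.11 m and angle between rule's own z axis and vertical below 0.04 rad and z of rule in the frame of board between 0.013 and 0.017 m and linear speed of rule below 0.01 m/s and distance of plate from where it was at the start of the episode below 0.005 m); the robot touches nothing.
It fails at once if the camera, light or column is struck (over 3 N) (contact force between anything else and rig above 3 N).
It fails at once if a pin is pushed with more than 20 N (contact force between anything else and pin_left above 20 N or contact force between anything else and pin_right above 20 N).
It fails at once if the rule is dropped or slammed on the baseboard (over 60 N) (contact force between rule and board above 60 N).
It fails at once if the culture plate is moved by more than 5 mm (distance of plate from where it was at the start of the episode above 0.005 m).
It fails at once if another thing on the bench is moved by more than 20 mm (distance of any of tube_rack, tip_box, bottle_a, bottle_b, beaker, marker from where it was at the start of the episode above 0.02 m).
It also fails if it takes over 64 s, if anything falls off the work surface, if the arm or the gripper's body presses on something with over 40 N, if the wrist force passes 120 N, or if a joint passes its speed limit or range.

ROBOT

A 6-joint arm with a two-finger parallel gripper is mounted at the origin on the work surface. World frame = base frame: x ahead of the robot, y to its left, z up, the work surface at z = 0. Lengths are in m, angles in degrees, forces in N, time in s.
With the tool pointing down it reaches from about 0.25 to 0.725 m from the base axis. Payload 9.7 kg.
Tool frame: the origin (TCP) lies midway between the tips of the shut fingers; the grasp point (between the pads) lies 19 mm behind it; x points along the fingers, y is the direction in which the jaws open and shut, and the axes are right-handed (so a half turn about x gives the same grasp; the last joint's range is limited). The gripper opens to 85 mm and grips with 20 to 120 N. Pads are 22 mm wide; open, the fingers measure 114 mm over their backs; the gripper's body (76 mm by 85 mm) begins 54 mm behind the grasp point. The pads swing forward as they close: fully open they stand 13 mm farther back than shut.
Start: joints at [-67.38, 4.979, 10.078, 95.1, 0, 90], TCP at [0.212, -0.508, 0.231] pointing down, gripper open.
Joint ranges: [-179.16, 179.16], [-48.56, 103.87], [-65.8, 70.77], [-126.05, 130.52], [-82.76, 87.17], [-180, 180]. Speed limits (degrees/s): [127.2, 127.2, 147.25, 180, 180, 180].

INTERFACE

Orientations are given as [roll, pitch, yaw] about the fixed x, y, z axes, in that order (R = Rz(yaw) Ry(pitch) Rx(roll)).
In Python, from workcell import bot, cams gives the robot as it stands.
- The arm moves only by the tool apply_moves, never from a script. Its argument "commands" is a list of rows, each a list of 5 numbers: the shift along the tool's x, y, z in m, then the turn about the tool's x in rad, then the opening, from -1 (shut) to 1 (fully open). In form: [[tx, ty, tz, roll, hand], ...]. A call has 1 to 12 rows; each row is the pose to reach, as a shift and turn from the pose measured when the call began, along the tool's axes at that moment; what a row does not reach only later rows make up. A row lasts 1/10 s, in which the tool goes at most 50 mm and 8.59 degrees, less where a joint would pass 70% of its speed; a pose out of reach is approached as far as the arm can. A call with a gripper value outside its range is refused whole. The fingers move at their own pace and stop on an object; "newtons" is the grip in N (left out, the last holds). Time passes only in rows, so rows that repeat a pose let the fingers close. It gives the time, the measured TCP pose, the force and the opening at its end, in the units of the state.
- bot.get_obs(): the state, without advancing time (a new reading comes with each control period).
- cams.camera(name): name is "scene" or "top" or "wrist"; returns a dict with "frame" (480x640x3 uint8, blue, green, red), "depth" (480x640 float32, m along the optical axis (not along the pixel's ray), 0 where there is no reading), "camera_matrix" (3x3 intrinsics, pixels), "R" (3x3) and "t" (3): a world point X has camera coordinates R X + t; the wrist camera has in their place "mount" (4x4, takes a point from camera to tool coordinates, whose origin is the TCP and whose axes are the tool frame's). Camera axes: x right, y down, z forward; pixel columns grow to the right and rows downward; lengths in m; the calibration is good to about 2 mm. A picture is of the moment at which its call begins: read the wrist's pose just before it.
- bot.job_done(): hands the job in, once; it reports no verdict.
Trained networks look in the newest picture that a camera, given by its name, has taken for a name from the list of things; names that differ only in an ending like _2 or _b are one class to them, and where a whole thing is asked for, a point or a joint stands for the part that bears it (a point fixed in the world has none). Each returns a list of dicts, best first, with "confidence" (0 to 1); they miss things now and then, are a little off and sometimes report something else, mostly with a low value. They report only what shows in the picture. A call takes as long as a camera call.
- cams.spot_in(name, camera): "rect" ([left, top, right, bottom] in pixels, round what is visible of it).
The state is a dict: "time": time; "q": joint angles; "qd": joint speeds; "joint_efforts": joint torques, N m; "ee_pos": TCP position; "tcp_rot": TCP orientation; "wrist_force": force on the tool from outside, world axes, zero at the start; "torque": the same for the moment, N m; "opening": finger opening in m.
Only numpy, scipy, OpenCV 4.12 (cv2) and the standard library are available. Lean on these libraries where they do the work, as an engineer would, in place of code of your own. Each camera call takes 0.05 s, during which the arm holds its last target. There are 200 camera calls.

## Working session

There is one attempt and no reset: what is moved stays moved. The work goes in short steps, Python scripts to look and compute and a tool call to move; the robot and the scene stay as the last step left them, time stands still between calls to the robot, and variables do not carry over. Pictures are saved under pics/ and viewed, about 8 in all and at most 12, crops included, and the job is handed in when it is done.

Besides the shell and the picture viewer there is one more tool, called after "Call:" in YAML: its name, and indented under it one key for each argument. apply_moves: Moves the arm, as the interface text tells. Its arguments: {"type":"object","properties":{"commands":{"type":"array"},"newtons":{"type":"number"}},"required":["commands"]}

```bash
ls; mkdir -p pics; cat > h.py <<'E'
import numpy as np, cv2
from workcell import bot, cams
from scipy.spatial.transform import Rotation as Rn
np.set_printoptions(precision=4,suppress=True)
def unproj(c,u,v,z=None,plane=None):
    K=c["camera_matrix"];R=np.array(c["R"]);t=np.array(c["t"])
    ray=np.linalg.inv(K)@np.array([u,v,1.])
    if plane is not None:
        o=-R.T@t; d=R.T@ray
        return o+d*(plane-o[2])/d[2]
    return R.T@(ray*z-t)
def cloud(c):
    K=c["camera_matrix"];R=np.array(c["R"]);t=np.array(c["t"])
    v,u=np.mgrid[:480,:640];z=c["depth"]
    P=np.stack([(u-K[0,2])/K[0,0]*z,(v-K[1,2])/K[1,1]*z,z],-1)
    return (P-t)@R
def proj(c,X):
    p=c["camera_matrix"]@(np.array(c["R"])@X+np.array(c["t"]));return p[:2]/p[2]
E
python3 - <<'E'
from h import *
o=bot.get_obs();print(o)
for n in("top","scene"):
    c=cams.camera(n);cv2.imwrite(f"pics/{n}0.png",c["frame"]);P=cloud(c)
    np.savez(f"{n}0.npz",**{k:np.array(v) for k,v in c.items()})
    print(n,-np.array(c["R"]).T@np.array(c["t"]))
    for k in "rule board pin_left rig plate tube_rack tip_box bottle_a beaker marker".split():
        for d in cams.spot_in(k,n)[:2]:
            r=d["rect"];u,v=(r[0]+r[2])/2,(r[1]+r[3])/2
            print(k,round(d["confidence"],2),np.round(r),P[int(v),int(u)])
E
```

```text
pics
{'time': 0.0, 'q': array([-67.3812,   5.011 ,  10.0347,  95.0991,  -0.0001,  90.0007]), 'qd': array([-0.133 , -0.0579,  0.0615, -0.0344,  0.0947, -0.0225]), 'joint_efforts': array([ -0.0016, -52.0394,  46.4799,   0.0166,  -0.0001,  -0.    ]), 'ee_pos': array([ 0.2114, -0.5075,  0.2306]), 'tcp_rot': array([-89.9121,  89.9246, 112.7061]), 'wrist_force': array([-0.0284, -0.3659,  0.3111]), 'torque': array([-0.019 , -0.0434,  0.0253]), 'opening': 0.08517511724292308}
top [0.4106 0.0027 1.2033]
rule 0.97 [402. 282. 496. 338.] [ 0.4119 -0.3006  0.0402]
board 0.74 [210.  27. 381. 293.] [0.6594 0.013  0.3449]
board 0.43 [329. 191. 332. 195.] [ 0.6766 -0.0587  0.0282]
pin_left 0.51 [263. 204. 266. 207.] [0.6516 0.0874 0.0259]
plate 0.57 [259. 149. 321. 195.] [0.722  0.0283 0.036 ]
tube_rack 0.97 [126. 280. 185. 322.] [0.4466 0.3169 0.0551]
tip_box 0.8 [ 89. 212. 164. 262.] [0.5818 0.3756 0.0679]
tip_box 0.65 [212.  33. 377. 233.] [0.6783 0.0126 0.422 ]
bottle_a 0.84 [430. 150. 470. 188.] [ 0.7045 -0.3038  0.1024]
bottle_a 0.65 [139. 132. 187. 185.] [0.7306 0.2813 0.1364]
beaker 0.8 [465. 195. 506. 230.] [ 0.6277 -0.406   0.0036]
marker 0.65 [299. 310. 337. 368.] [ 0.3575 -0.0212  0.017 ]
scene [1.4354 0.0413 1.092 ]
rule 0.89 [174. 188. 258. 218.] [1.4354 0.0413 1.092 ]
board 0.94 [271. 143. 412. 351.] [0.8088 0.0269 0.3209]
rig 0.66 [269. 144. 415. 336.] [0.8104 0.0269 0.3418]
plate 0.91 [314. 282. 376. 325.] [0.8082 0.0335 0.1415]
tube_rack 0.78 [438. 192. 489. 226.] [0.46   0.3195 0.0516]
tip_box 0.68 [468. 233. 526. 282.] [0.6232 0.3734 0.0661]
bottle_a 0.92 [166. 260. 204. 314.] [ 0.7467 -0.307   0.0968]
bottle_a 0.76 [441. 264. 496. 336.] [0.7775 0.2834 0.1222]
beaker 0.88 [146. 228. 183. 267.] [ 0.5905 -0.4033  0.0327]
```

View pics/top0.png

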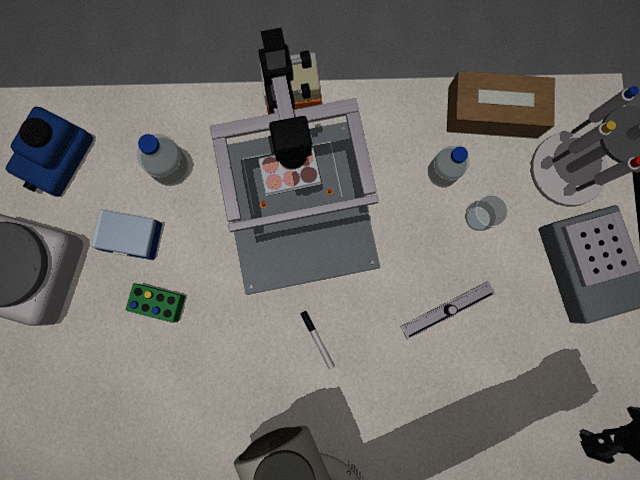

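View pics/scene0.png

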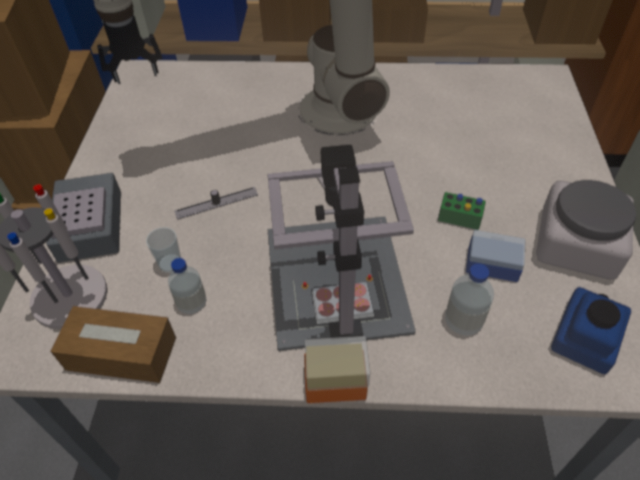

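Top view: rule at about (450,309), running from (403,332) to (492,288). Pins at (263,204) and (330,191), marker at (318,340). Next I'll measure these more closely.

```bash
python3 - <<'E'
from h import *
D={n:dict(np.load(f"{n}0.npz")) for n in("top","scene")}
c=D["top"];f=c["frame"]
hsv=cv2.cvtColor(f,cv2.COLOR_BGR2HSV)
# pins
for n,box in(("top",(250,340,180,215)),("scene",(295,385,265,295))):
    h=cv2.cvtColor(D[n]["frame"],cv2.COLOR_BGR2HSV);m=(((h[...,0]<14)|(h[...,0]>170))&(h[...,1]>140)&(h[...,2]>70)).astype(np.uint8)
    k=np.zeros_like(m);k[box[2]:box[3],box[0]:box[1]]=1
    N,_,st,ce=cv2.connectedComponentsWithStats(m*k)
    for i in range(1,N):
        if st[i,4]>3: print(n,st[i],ce[i],unproj(D[n],*ce[i],plane=.023))
# rule mask: depth height between 2.5 and 12mm near
P=cloud(c);print("bench z med",np.median(P[380:400,380:520,2]))
roi=np.zeros((480,640),bool);roi[275:345,395:500]=1
g=cv2.cvtColor(f,cv2.COLOR_BGR2GRAY)
kn=roi&(P[...,2]>.03);ys,xs=np.nonzero(kn);print("knob",len(xs),xs.mean(),ys.mean(),unproj(c,xs.mean(),ys.mean(),plane=.041))
r=roi&(P[...,2]>.0035);ys,xs=np.nonzero(r)
Q=np.array([unproj(c,u,v,plane=.005)[:2] for u,v in zip(xs,ys)],np.float32)
print("rule rect",len(xs),cv2.minAreaRect(Q*1000))
# board top corners from screw? fit board top plane
b=P[240:285,245:375].reshape(-1,3);print("board z",np.median(b[:,2]))
a=f[270:350,390:510];b2=f[20:300,200:390]
cv2.imwrite("pics/crop1.png",np.hstack([cv2.resize(a,None,fx=4,fy=4,interpolation=cv2.INTER_CUBIC),np.zeros((320,10,3),np.uint8),cv2.resize(b2,(217,320))]))
E
```

```text
top [328 189   4   5  14] [329.3571 190.5714] [ 0.6811 -0.0576  0.023 ]
top [261 201   4   6  14] [262.5714 203.5   ] [0.6557 0.0907 0.023 ]
scene [368 275   3   5  13] [369.     277.3077] [0.6576 0.0883 0.023 ]
scene [303 283   4   4  12] [304.75   284.6667] [ 0.683  -0.0583  0.023 ]
bench z med -0.00018736971804729865
knob 127 450.62204724409446 309.11811023622045 [ 0.4136 -0.3061  0.041 ]
rule rect 1509 ((413.73492431640625, -307.4970703125), (230.42555236816406, 149.97161865234375), 88.49847412109375)
board z 0.014913619546063128
```

View pics/crop1.png

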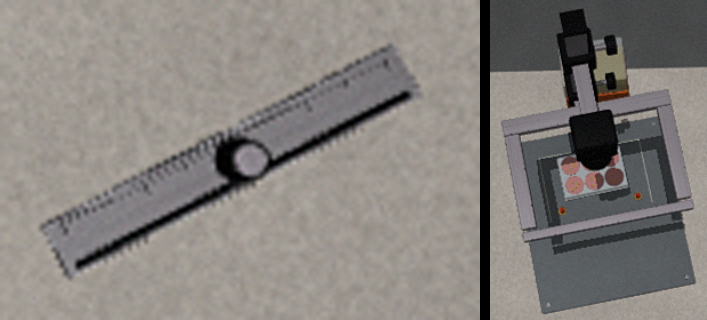

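```bash
cat >> h.py <<'E'
def pose():
    o=bot.get_obs();R=Rn.from_euler("xyz",o["tcp_rot"],degrees=True).as_matrix();return o,np.array(o["ee_pos"]),R
def delta(target,jaw_yaw=None):
    o,p,R=pose()
    d=R.T@(np.array(target)-p);y=np.degrees(np.arctan2(R[1,1],R[0,1]))
    print("t",o["time"],"pos",p,"x",R[:,0],"jawyaw",y,"open",o["opening"],"F",o["wrist_force"],"q",o["q"]);print("d",d)
    if jaw_yaw is not None:
        e=(y-jaw_yaw+90)%180-90;print("roll (if down)",np.radians(e))
E
python3 - <<'E'
from h import *
c=dict(np.load("top0.npz"))
W=lambda a,b:unproj(c,390+a/4-.375,270+b/4-.375,plane=.005)[:2]
UL,LL,UR,LR=W(42,228),W(70,278),W(392,45),W(418,92)
print(UL,LL,UR,LR,(UL+LL+UR+LR)/4)
e=(UL+LL-UR-LR)/2;print("len",np.linalg.norm(e),"yaw",np.degrees(np.arctan2(-e[0],e[1])))
delta([.4135,-.3065,.15],90+27.9)
print([k for k in dir(bot) if k[0]!='_'])
E
```

```text
[ 0.3788 -0.2033] [ 0.3515 -0.2172] [ 0.4733 -0.4009] [ 0.4472 -0.4134] [ 0.4127 -0.3087]
len 0.21869646459984626 yaw 25.780498824775897
t 1.1 pos [ 0.2115 -0.5077  0.2313] x [-0.  0. -1.] jawyaw -67.38058058851493 open 0.08519817743645425 F [ 0.5264 -1.3569  0.649 ] q [-67.3796   4.9799  10.0777  95.0996  -0.0007  90.001 ]
d [ 0.0813 -0.108  -0.2638]
roll (if down) -0.09216351768648551
['PlanningError', 'get_obs', 'job_done']
```

Call:
apply_moves:
  commands:
    - [0.02,-0.027,-0.066,-0.015,1]
    - [0.04,-0.054,-0.132,-0.03,1]
    - [0.06,-0.081,-0.198,-0.045,1]
    - [0.08,-0.108,-0.264,-0.06,1]
    - [0.08,-0.108,-0.264,-0.06,1]
    - [0.08,-0.108,-0.264,-0.06,1]
    - [0.08,-0.108,-0.264,-0.06,1]
    - [0.08,-0.108,-0.264,-0.06,1]
    - [0.08,-0.108,-0.264,-0.06,1]

```text
time: 2.0
ee_pos: [0.4134, -0.3071, 0.1517]
tcp_rot: [91.5, 90.0, -62.5]
wrist_force: [-0.9, 0.3, -0.1]
opening: 0.0854
```

```bash
python3 - <<'E'
from h import *
o,p,R=pose()
c=cams.camera("wrist");M=np.array(c["mount"]);T=np.eye(4);T[:3,:3]=R;T[:3,3]=p
X=T@M; c2=dict(c,R=X[:3,:3].T,t=-X[:3,:3].T@X[:3,3]);print("mount",M)
np.savez("w1.npz",**{k:np.array(v) for k,v in c2.items()})
f=c["frame"].copy()
for k in cams.spot_in("rule","wrist"): print(k)
for q in([.4135,-.3065,.041],[.4135,-.3065,.005]):
    u=proj(c2,np.array(q));print(u);cv2.circle(f,tuple(int(v) for v in u),4,(0,255,0),1)
cv2.imwrite("pics/w1.png",f);delta([.4135,-.3065,.012],116)
E
```

```text
mount [[-0.0001 -0.2745  0.9616 -0.1432]
 [ 1.     -0.0003 -0.      0.0001]
 [ 0.0003  0.9616  0.2745 -0.0691]
 [ 0.      0.      0.      1.    ]]
{'rect': [173.4, 197.2, 470.8, 249.5], 'confidence': 0.63}
[317.6408 230.4719]
[317.7132 217.7018]
t 2.1 pos [ 0.4131 -0.3075  0.1518] x [ 0.0005 -0.0006 -1.    ] jawyaw -64.04336511918848 open 0.08511374118493206 F [ 0.0483 -0.3189  0.367 ] q [-36.6573  -0.7337  -4.6005  86.0899  -0.0085 117.386 ]
d [ 0.1398 -0.0008 -0.0008]
roll (if down) -0.0007568641103587332
```

View pics/w1.png

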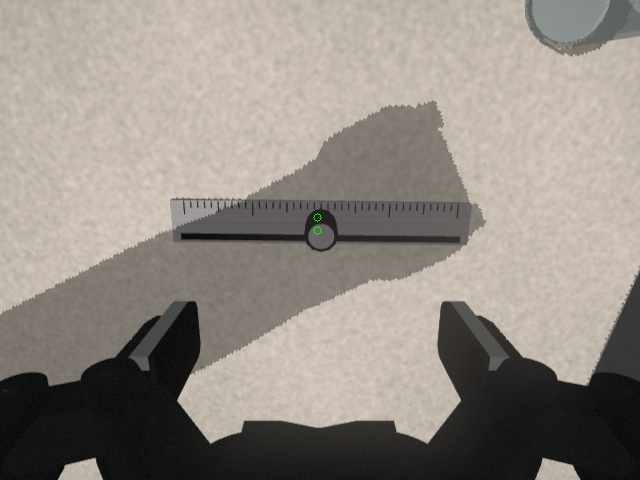

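Wrist view: the knob top is at (320.5,237), about 6 px from the prediction. The rule is about 1° off the jaw line.

```bash
python3 - <<'E'
from h import *
c=dict(np.load("w1.npz"))
k=unproj(c,320.5,237,plane=.041);print(k)
a,b=unproj(c,171,199,plane=.005),unproj(c,471,205,plane=.005);print(a,b,np.linalg.norm(a-b),np.degrees(np.arctan2(-(a-b)[0],(a-b)[1])))
delta([k[0],k[1],.012],115)
E
```

```text
[ 0.4103 -0.3101  0.041 ]
[ 0.3793 -0.2045  0.005 ] [ 0.4712 -0.403   0.005 ] 0.21877056757830485 24.839206872994925
t 2.1 pos [ 0.4131 -0.3075  0.1518] x [ 0.0005 -0.0006 -1.    ] jawyaw -64.04336511918848 open 0.08511374118493206 F [ 0.0483 -0.3189  0.367 ] q [-36.6573  -0.7337  -4.6005  86.0899  -0.0085 117.386 ]
d [0.1398 0.001  0.0037]
roll (if down) 0.016696428409584563
```

Call:
apply_moves:
  commands:
    - [0.04,0.001,0.003,0.017,1]
    - [0.08,0.001,0.003,0.017,1]
    - [0.11,0.001,0.003,0.017,1]
    - [0.128,0.001,0.003,0.017,1]
    - [0.137,0.001,0.003,0.017,1]
    - [0.14,0.001,0.003,0.017,1]
    - [0.14,0.001,0.003,0.017,1]

```text
time: 2.8
ee_pos: [0.411, -0.3104, 0.0125]
tcp_rot: [113.0, 89.9, -42.1]
wrist_force: [0.7, 0.2, 0.7]
opening: 0.0855
```

Call:
apply_moves:
  commands:
    - [0,0,0,0,-1]
    - [0,0,0,0,-1]
    - [0,0,0,0,-1]
    - [0,0,0,0,-1]
    - [0,0,0,0,-1]
    - [0,0,0,0,-1]
    - [0,0,0,0,-1]
    - [0,0,0,0,-1]
  newtons: 50

```text
time: 3.6
ee_pos: [0.4112, -0.3105, 0.0129]
tcp_rot: [116.0, 89.9, -39.1]
wrist_force: [-0.3, 0.4, 4.8]
opening: 0.0204
```

Call:
apply_moves:
  commands:
    - [0,0,0,0,1]
    - [0,0,0,0,1]
    - [0,0,0,0,1]
    - [0,0,0,0,1]
    - [0,0,0,0,1]
    - [0,0,0,0,1]
    - [-0.04,0,0,0,1]
    - [-0.08,0,0,0,1]
    - [-0.08,0,0,0,1]

```text
time: 4.5
ee_pos: [0.4132, -0.3119, 0.0985]
tcp_rot: [117.6, 89.4, -37.5]
wrist_force: [0.2, -0.6, 0.4]
opening: 0.0855
```

Call:
apply_moves:
  commands:
    - [0,0,0,-0.147,1]
    - [0,0,0,-0.294,1]
    - [0,0,0,-0.441,1]
    - [0,0,0,-0.588,1]
    - [0,0,0,-0.735,1]
    - [0,0,0,-0.882,1]
    - [0,0,0,-1.029,1]
    - [0,0,0,-1.176,1]
    - [0,0,0,-1.323,1]
    - [0,0,0,-1.47,1]
    - [0,0,0,-1.571,1]
    - [0,0,0,-1.571,1]

```text
time: 5.7
ee_pos: [0.413, -0.3119, 0.098]
tcp_rot: [27.4, 89.4, -37.6]
wrist_force: [0.1, 0.1, 0.5]
opening: 0.0852
```

Call:
apply_moves:
  commands:
    - [0,0,0,-0.147,1]
    - [0,0,0,-0.294,1]
    - [0,0,0,-0.441,1]
    - [0,0,0,-0.588,1]
    - [0,0,0,-0.735,1]
    - [0,0,0,-0.882,1]
    - [0,0,0,-1.029,1]
    - [0,0,0,-1.176,1]
    - [0,0,0,-1.323,1]
    - [0,0,0,-1.47,1]
    - [0,0,0,-1.571,1]
    - [0,0,0,-1.571,1]

```text
time: 6.9
ee_pos: [0.413, -0.3118, 0.0977]
tcp_rot: [-62.6, 89.5, -37.6]
wrist_force: [-0.8, 0.4, -0.2]
opening: 0.0854
```

```bash
cat >> h.py <<'E'
def wrist():
    o,p,R=pose()
    c=cams.camera("wrist");T=np.eye(4);T[:3,:3]=R;T[:3,3]=p
    X=T@np.array(c["mount"]);c["R"]=X[:3,:3].T;c["t"]=-X[:3,:3].T@X[:3,3];return c
E
python3 - <<'E'
from h import *
delta([.411,-.3104,.013],115)
c=wrist();np.savez("w2.npz",**{k:np.array(v) for k,v in c.items()})
f=c["frame"].copy()
u=proj(c,np.array([.411,-.3104,.041]));print(u);cv2.circle(f,tuple(int(v) for v in u),4,(0,255,0),1)
cv2.imwrite("pics/w2.png",f)
E
```

```text
t 6.9 pos [ 0.413  -0.3118  0.0977] x [ 0.0076 -0.0058 -1.    ] jawyaw 114.95849322000352 open 0.08541242148289674 F [-0.8226  0.399  -0.2045] q [-37.0527  -0.5395 -10.3805  79.6108  -0.0055 -62.0123]
d [ 0.0847  0.0029 -0.0016]
roll (if down) -0.0007244299728395255
[323.7777 257.3847]
```

View pics/w2.png

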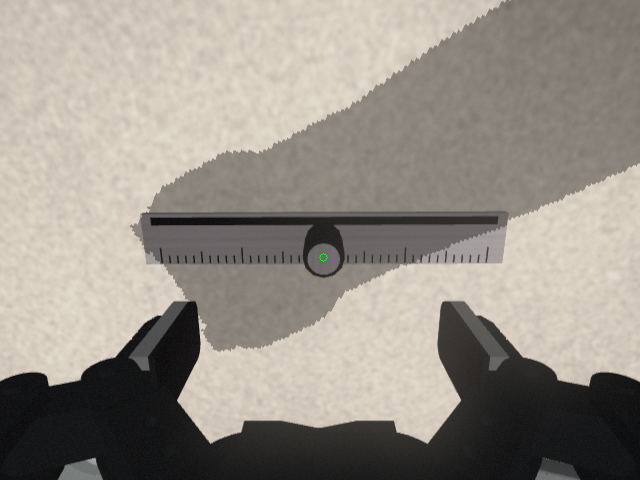

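The knob is exactly where predicted, at (323,258), and the rule is parallel to the jaws. I'll descend and grip.

Call:
apply_moves:
  commands:
    - [0.03,0.003,-0.0015,0,1]
    - [0.055,0.003,-0.0015,0,1]
    - [0.073,0.003,-0.0015,0,1]
    - [0.081,0.003,-0.0015,0,1]
    - [0.083,0.003,-0.0015,0,1]
    - [0.083,0.003,-0.0015,0,1]
    - [0.083,0.003,-0.0015,0,-1]
    - [0.083,0.003,-0.0015,0,-1]
    - [0.083,0.003,-0.0015,0,-1]
    - [0.083,0.003,-0.0015,0,-1]
    - [0.083,0.003,-0.0015,0,-1]
    - [0.083,0.003,-0.0015,0,-1]
  newtons: 50

```text
time: 8.15
ee_pos: [0.4112, -0.3104, 0.0152]
tcp_rot: [-62.3, 89.4, -37.5]
wrist_force: [-1.0, 0.8, 5.2]
opening: 0.0208
```

Call:
apply_moves:
  commands:
    - [0,0,0,0,-1]
    - [0,0,0,0,-1]
    - [0,0,0,0,-1]
    - [-0.015,0,0,0,-1]
    - [-0.03,0,0,0,-1]
    - [-0.05,0,0,0,-1]
    - [-0.06,0,0,0,-1]
    - [-0.06,0,0,0,-1]
    - [-0.06,0,0,0,-1]

```text
time: 9.05
ee_pos: [0.4107, -0.31, 0.0751]
tcp_rot: [-62.4, 89.4, -37.6]
wrist_force: [0.1, -0.7, -2.8]
opening: 0.0204
```

```bash
python3 - <<'E'
from h import *
m=np.array([.6694,.0158]);a=np.array([.985,.170])
s=m-.173*a;print(s)
delta([s[0],s[1],.06],99.8)
E
```

```text
[ 0.499  -0.0136]
t 9.05 pos [ 0.4107 -0.31    0.0751] x [ 0.0083 -0.0064 -0.9999] jawyaw 114.77778548794173 open 0.020367336499028967 F [ 0.1118 -0.6784 -2.8138] q [-37.0422  -0.5997 -12.9501  77.0517  -0.0061 -61.8213]
d [0.0139 0.2323 0.2043]
roll (if down) 0.26141167142200866
```

Call:
apply_moves:
  commands:
    - [0,0.03,0.026,0.03,-1]
    - [0,0.06,0.052,0.065,-1]
    - [0,0.09,0.079,0.1,-1]
    - [0,0.12,0.105,0.135,-1]
    - [0,0.15,0.132,0.17,-1]
    - [0,0.18,0.158,0.2,-1]
    - [0,0.21,0.184,0.235,-1]
    - [0,0.226,0.198,0.255,-1]
    - [0,0.232,0.204,0.261,-1]
    - [0,0.232,0.204,0.261,-1]
    - [0,0.232,0.204,0.261,-1]

```text
time: 10.15
ee_pos: [0.4983, -0.0145, 0.0734]
tcp_rot: [-52.8, 89.4, -42.9]
wrist_force: [-0.4, 0.0, -2.0]
opening: 0.0206
```

```bash
python3 - <<'E'
from h import *
delta([.499,-.0136,.03],99.8)
c=cams.camera("top");a=c["frame"][150:350,200:400]
b=cams.camera("scene")["frame"][130:330,240:440]
cv2.imwrite("pics/s3.png",np.hstack([cv2.resize(i,(400,400),interpolation=cv2.INTER_CUBIC) for i in(a,b)]))
E
```

```text
t 10.15 pos [ 0.4983 -0.0145  0.0734] x [ 0.0072 -0.0067 -1.    ] jawyaw 99.83442896692803 open 0.020554750414132697 F [-0.3799  0.0239 -2.0376] q [ -1.458   -2.5917 -15.0866  77.0856  -0.3709 -11.2951]
d [0.0434 0.0011 0.0006]
roll (if down) 0.0006008988309544113
```

View pics/s3.png

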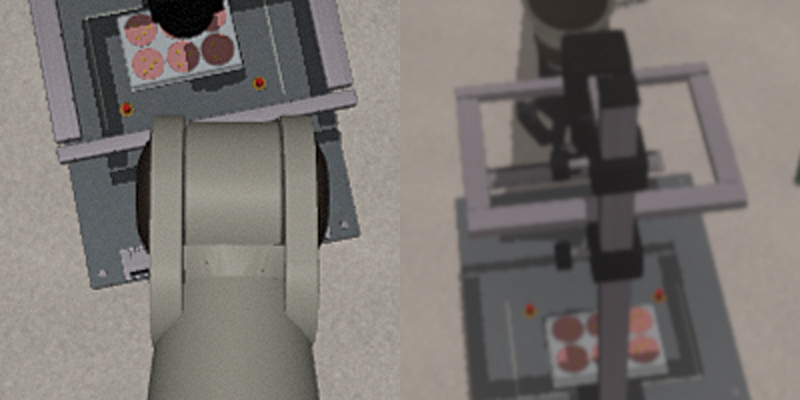

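The top view shows the wrist housing close in front of the light's front bar, so I'll check its clearance from the depth image before lowering.

```bash
python3 - <<'E'
from h import *
c=cams.camera("top");P=cloud(c)
m=np.array([.6694,.0158]);a=np.array([.985,.170]);n=np.array([-.17,.985])
o=m+.012*a
X=(P[...,:2]-o)@a;Y=(P[...,:2]-o)@n;Z=P[...,2]
col=(np.arange(640)[None]>270)&(np.arange(640)[None]<365)&(np.arange(480)[:,None]<270)&(np.arange(480)[:,None]>195)
for z in np.arange(.24,.56,.02):
    k=col&(Z>z)&(Z<z+.02)&(X<-.05)
    if k.sum()>5: print(round(z,2),k.sum(),"maxX",np.percentile(X[k],98),"minX",X[k].min(),"Y",Y[k].min(),Y[k].max())
b=(Z>.27)&(Z<.30)&(abs(Y)<.13)&(X<-.08)&(X>-.13);print("bar",X[b].min(),X[b].max(),np.median(Z[b]))
E
```

```text
0.28 451 maxX -0.09285884452886235 minX -0.10722520402188815 Y -0.10625913228099368 0.058713075369627124
0.5 102 maxX -0.13832116309719836 minX -0.22694986126126404 Y -0.06094526858120184 0.06244748276008834
0.52 996 maxX -0.13408137361513642 minX -0.22738979152060457 Y -0.06114118873951939 0.06174236023532153
0.54 4324 maxX -0.15128105754788365 minX -0.22908856550208778 Y -0.05492518561099254 0.05589507715179267
0.56 11 maxX -0.19134109470435676 minX -0.22677810373847154 Y -0.04103172495235209 0.05444431315503568
bar -0.10768131620903139 -0.08001595151071812 0.2909727867157
```

Call:
apply_moves:
  commands:
    - [0.015,0.001,0,0,-1]
    - [0.028,0.001,0,0,-1]
    - [0.035,0.001,0,0,-1]
    - [0.038,0.001,0,0,-1]
    - [0.04,0.001,0,0,-1]
    - [0.041,0.001,0,0,-1]
    - [0.042,0.001,0,0,-1]
    - [0.042,0.001,0,0,-1]
    - [0.042,0.001,0,0,-1]

```text
time: 11.2
ee_pos: [0.4988, -0.0141, 0.0321]
tcp_rot: [-47.4, 89.4, -37.6]
wrist_force: [-1.0, -0.0, -3.2]
opening: 0.0207
```

Not yet touching (−3 N, just the weight). I'll lower it further in small steps.

Call:
apply_moves:
  commands:
    - [0.0007,0,0,0,-1]
    - [0.0014,0,0,0,-1]
    - [0.002,0,0,0,-1]
    - [0.0024,0,0,0,-1]
    - [0.0024,0,0,0,-1]

```text
time: 11.7
ee_pos: [0.499, -0.0142, 0.0302]
tcp_rot: [-45.4, 89.4, -35.7]
wrist_force: [-1.8, 0.2, 3.7]
opening: 0.0202
```

Call:
apply_moves:
  commands:
    - [0,0,0,0,1]
    - [0,0,0,0,1]
    - [0,0,0,0,1]
    - [0,0,0,0,1]
    - [0,0,0,0,1]
    - [0,0,0,0,1]
    - [-0.02,0,0,0,1]
    - [-0.05,0,0,0,1]
    - [-0.09,0,0,0,1]
    - [-0.14,0,-0.03,0,1]
    - [-0.19,0,-0.05,0,1]
    - [-0.24,0,-0.05,0,1]

```text
time: 12.9
ee_pos: [0.4465, -0.0212, 0.2604]
tcp_rot: [-46.4, 89.4, -36.6]
wrist_force: [2.8, 0.9, 0.3]
opening: 0.0851
```

Call:
apply_moves:
  commands:
    - [-0.05,0,0,0,1]
    - [-0.1,0,0,0,1]
    - [-0.15,0,0,0,1]
    - [-0.2,0,0,0,1]
    - [-0.25,0,0,0,1]
    - [-0.3,0,0,0,1]
    - [-0.3,0,0,0,1]
    - [-0.3,0,0,0,1]

```text
time: 13.7
ee_pos: [0.4387, -0.0192, 0.5272]
tcp_rot: [-19.7, 87.3, -10.0]
wrist_force: [0.4, -0.5, -0.0]
opening: 0.0853
```

```bash
python3 - <<'E'
from h import *
delta([.7,.02,.6],99.8)
E
```

```text
t 13.7 pos [ 0.4387 -0.0192  0.5272] x [ 0.0459 -0.0081 -0.9989] jawyaw 99.72930687061123 open 0.08525153750652205 F [ 0.4392 -0.4847 -0.0367] q [ -2.2691   8.9568  52.0938 130.4897  -0.357  -12.0264]
d [-0.061  -0.0067  0.2671]
roll (if down) -0.0012338278663724385
```

J4 has reached its limit and the tool starts to lean outward, which is the direction I need. I'll keep going up.

Call:
apply_moves:
  commands:
    - [-0.05,0,0,0,1]
    - [-0.1,0,0,0,1]
    - [-0.15,0,0,0,1]
    - [-0.2,0,0,0,1]
    - [-0.2,0,0,0,1]
    - [-0.2,0,0,0,1]

```text
time: 14.3
ee_pos: [0.4181, -0.018, 0.5491]
tcp_rot: [-15.7, 84.4, -5.9]
wrist_force: [-0.4, -0.3, -0.0]
opening: 0.0853
```

```bash
python3 - <<'E'
from h import *
delta([.7,.02,.6],99.8)
E
```

```text
t 14.3 pos [ 0.4181 -0.018   0.5491] x [ 0.0969 -0.0101 -0.9952] jawyaw 99.68800046714615 open 0.08528759942575029 F [-0.4305 -0.3315 -0.0198] q [ -2.2259   5.8167  51.8515 130.4583  -0.3614 -12.0024]
d [-0.0237 -0.0113  0.2878]
roll (if down) -0.0019547606089951332
```

Call:
apply_moves:
  commands:
    - [-0.6,0,0,0,1]
    - [-0.6,0,0,0,1]
    - [-0.6,0,0,0,1]
    - [-0.6,0,0,0,1]
    - [-0.6,0,0,0,1]
    - [-0.6,0,0,0,1]
    - [-0.6,0,0,0,1]
    - [-0.6,0,0,0,1]

```text
time: 15.1
ee_pos: [0.3831, -0.0164, 0.5706]
tcp_rot: [-14.4, 81.5, -4.6]
wrist_force: [-0.2, 0.4, 0.5]
opening: 0.0858
```

```bash
python3 - <<'E'
from h import *
delta([.7,.02,.6],99.8)
E
```

```text
t 15.1 pos [ 0.3831 -0.0164  0.5706] x [ 0.1479 -0.012  -0.9889] jawyaw 99.613884841996 open 0.08576598854086137 F [-0.2345  0.3778  0.5139] q [ -2.1867   0.8977  49.883  130.4589  -0.3644 -11.9808]
d [ 0.0174 -0.0181  0.3193]
roll (if down) -0.00324832229503928
```

Call:
apply_moves:
  commands:
    - [-0.02,0.07,-0.04,0,1]
    - [-0.05,0.07,-0.08,0,1]
    - [-0.1,0.07,-0.12,0,1]
    - [-0.1,0.07,-0.12,0,1]
    - [-0.1,0.07,-0.12,0,1]

```text
time: 15.6
ee_pos: [0.2644, 0.032, 0.5741]
tcp_rot: [-10.8, 78.6, -0.9]
wrist_force: [-0.6, 0.5, -0.1]
opening: 0.0851
```

```bash
python3 - <<'E'
from h import *
delta([.7,.02,.6],99.8)
E
```

```text
t 15.6 pos [0.2644 0.032  0.5741] x [ 0.198  -0.0031 -0.9802] jawyaw 99.64637922811727 open 0.0851336092042793 F [-0.6307  0.5193 -0.1193] q [  8.9888 -15.2588  36.4832 130.4838  -1.9489  -1.0579]
d [ 0.061  -0.0857  0.4237]
roll (if down) -0.0026811882688087406
```

Call:
apply_moves:
  commands:
    - [-0.05,0.0,0.0,0,1]
    - [-0.1,0,0,0,1]
    - [-0.15,0,0,0,1]
    - [-0.15,0,0,0,1]

```text
time: 16.0
ee_pos: [0.2698, 0.0307, 0.5942]
tcp_rot: [-8.8, 75.8, 1.1]
wrist_force: [-0.9, 0.3, -0.1]
opening: 0.0855
```

Call:
apply_moves:
  commands:
    - [-0.05,0.0,0.0,0,1]
    - [-0.1,0,0,0,1]
    - [-0.15,0,0,0,1]
    - [-0.15,0,0,0,1]

```text
time: 16.4
ee_pos: [0.2682, 0.0286, 0.6134]
tcp_rot: [-7.6, 72.9, 2.4]
wrist_force: [1.0, 0.6, 0.4]
opening: 0.0853
```

```bash
python3 - <<'E'
from h import *
delta([.7,.02,.6],99.8)
E
```

```text
t 16.4 pos [0.2682 0.0286 0.6134] x [ 0.2936  0.0121 -0.9558] jawyaw 99.5938876139368 open 0.08527698194977515 F [0.9664 0.5672 0.3819] q [  7.7717 -14.3994  43.077  130.4575  -1.591   -2.3911]
d [ 0.1394 -0.0799  0.4011]
roll (if down) -0.003597339765944454
```

Call:
apply_moves:
  commands:
    - [-0.05,0.01,0.0,0,1]
    - [-0.1,0.01,0,0,1]
    - [-0.1,0.01,0,0,1]

```text
time: 16.7
ee_pos: [0.2602, 0.0354, 0.631]
tcp_rot: [-6.3, 70.0, 3.7]
wrist_force: [-0.2, 0.4, -0.2]
opening: 0.0854
```

Call:
apply_moves:
  commands:
    - [-0.05,0.01,0.0,0,1]
    - [-0.1,0.01,0,0,1]
    - [-0.1,0.01,0,0,1]

```text
time: 17.0
ee_pos: [0.2493, 0.0398, 0.6477]
tcp_rot: [-5.1, 67.1, 5.1]
wrist_force: [-0.7, -0.2, -0.2]
opening: 0.0854
```

Call:
apply_moves:
  commands:
    - [-0.05,0.01,0.0,0,1]
    - [-0.1,0.01,0,0,1]
    - [-0.1,0.01,0,0,1]

```text
time: 17.3
ee_pos: [0.236, 0.0413, 0.6635]
tcp_rot: [-4.0, 64.2, 6.4]
wrist_force: [-0.2, -0.1, 0.6]
opening: 0.0855
```

```bash
python3 - <<'E'
from h import *
delta([.7,.02,.6],99.8)
E
```

```text
t 17.3 pos [0.236  0.0413 0.6635] x [ 0.4321  0.0486 -0.9005] jawyaw 99.98222764508395 open 0.08548875005197591 F [-0.2294 -0.1212  0.5895] q [ 13.6943 -17.1283  48.9305 130.4662  -3.1573   2.6022]
d [ 0.2566 -0.0995  0.3795]
roll (if down) 0.0031804723948706784
```

Call:
apply_moves:
  commands:
    - [-0.05,0.005,0.02,0,1]
    - [-0.1,0.005,0.02,0,1]
    - [-0.1,0.005,0.02,0,1]

```text
time: 17.6
ee_pos: [0.2364, 0.0406, 0.6835]
tcp_rot: [-3.1, 61.4, 7.3]
wrist_force: [0.4, -0.0, 0.2]
opening: 0.0854
```

Call:
apply_moves:
  commands:
    - [-0.05,0.005,0.02,0,1]
    - [-0.1,0.005,0.02,0,1]
    - [-0.1,0.005,0.02,0,1]

```text
time: 17.9
ee_pos: [0.2313, 0.039, 0.7018]
tcp_rot: [-2.5, 58.5, 8.0]
wrist_force: [0.1, -0.5, 0.0]
opening: 0.0855
```

Call:
apply_moves:
  commands:
    - [-0.05,0.005,0.02,0,1]
    - [-0.1,0.005,0.02,0,1]
    - [-0.1,0.005,0.02,0,1]

```text
time: 18.2
ee_pos: [0.222, 0.0417, 0.7219]
tcp_rot: [-2.7, 54.9, 7.6]
wrist_force: [-1.2, -0.2, 0.4]
opening: 0.0854
```

```bash
python3 - <<'E'
from h import *
delta([.45,-.02,.2],99.8)
o,p,R=pose();print(R,np.degrees(np.arctan2(R[1,0],R[0,0])))
c=cams.camera("top");cv2.imwrite("pics/t4.png",c["frame"]);np.savez("t4.npz",**{k:np.array(v) for k,v in c.items()})
E
```

```text
t 18.2 pos [0.222  0.0417 0.7219] x [ 0.5699  0.0756 -0.8182] jawyaw 99.76114915617666 open 0.08540922352496347 F [-1.2373 -0.1957  0.3526] q [ 18.6709 -16.2614  58.8254 130.5009  -6.3609   6.4393]
d [ 0.5523 -0.0853 -0.1259]
roll (if down) -0.0006780751418953877
[[ 0.5699 -0.1695  0.804 ]
 [ 0.0756  0.9852  0.154 ]
 [-0.8182 -0.027   0.5743]] 7.560200312897534
```

View pics/t4.png

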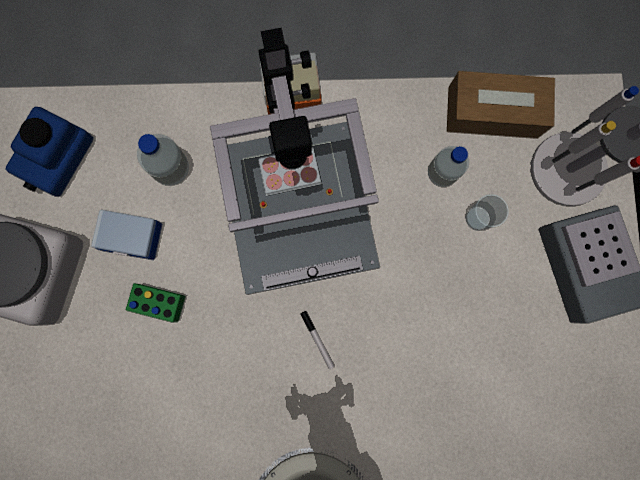

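Top view: the rule lies on the front of the board, knob at (312,271), graduated edge towards the pins and parallel to the front edge. The lean is 35°. I'll refine the pose from this picture.

```bash
python3 - <<'E'
from h import *
c=dict(np.load("t4.npz"));P=cloud(c)
roi=np.zeros((480,640),bool);roi[260:282,300:325]=1
k=roi&(P[...,2]>.046);v,u=np.nonzero(k);kn=unproj(c,u.mean(),v.mean(),plane=.056);print("knob",len(u),u.mean(),v.mean(),kn)
m=np.array([.6694,.0158]);a=np.array([.985,.170]);n=np.array([-.17,.985])
print("in pin frame",(kn[:2]-m)@a,(kn[:2]-m)@n)
g=np.array([.499,-.0142,.047]);o,p,R=pose();x=R[:,0]
R2=R@Rn.from_euler("x",.047).as_matrix();print(R2)
G=g+.019*x;delta(G-.12*x);print("G",G)
E
```

```text
knob 91 312.25274725274727 271.4725274725275 [ 0.5    -0.0144  0.056 ]
in pin frame -0.1719548291935985 -0.0009387092871899552
[[ 0.5716 -0.1329  0.8097]
 [ 0.0769  0.9911  0.1084]
 [-0.8169  0.0003  0.5767]]
t 18.25 pos [0.2215 0.0425 0.7224] x [ 0.5716  0.0769 -0.8169] jawyaw 99.83932527601932 open 0.08568969373909746 F [-0.9646 -0.1281  0.193 ] q [ 19.3197 -16.2999  58.8636 130.5019  -6.6917   6.9031]
d [ 0.605  -0.0851 -0.1752]
G [ 0.5099 -0.0127  0.0315]
```

Call:
apply_moves:
  commands:
    - [0.03,-0.004,-0.009,0.02,1]
    - [0.07,-0.01,-0.02,0.047,1]
    - [0.11,-0.015,-0.032,0.047,1]
    - [0.15,-0.021,-0.043,0.047,1]
    - [0.19,-0.027,-0.055,0.047,1]
    - [0.23,-0.032,-0.067,0.047,1]
    - [0.27,-0.038,-0.078,0.047,1]
    - [0.3,-0.042,-0.087,0.047,1]
    - [0.3,-0.042,-0.087,0.047,1]
    - [0.3,-0.042,-0.087,0.047,1]

```text
time: 19.25
ee_pos: [0.3297, 0.0106, 0.4287]
tcp_rot: [0.0, 54.8, 7.7]
wrist_force: [-1.1, 0.8, 0.9]
opening: 0.0855
```

```bash
python3 - <<'E'
from h import *
o,p,R=pose();G=np.array([.499,-.0142,.047])+.019*R[:,0];print(R)
delta(G-.12*R[:,0])
E
```

```text
[[ 0.5717 -0.1328  0.8097]
 [ 0.0769  0.9911  0.1083]
 [-0.8169  0.0003  0.5768]]
t 19.25 pos [0.3297 0.0106 0.4287] x [ 0.5717  0.0769 -0.8169] jawyaw 97.63261998065056 open 0.0855196946719991 F [-1.0569  0.7544  0.857 ] q [ -3.8956 -47.6986 -11.2268  91.7957   6.6342  -9.4492]
d [ 0.3057 -0.0471 -0.0857]
```

Call:
apply_moves:
  commands:
    - [0.02,-0.011,0.029,0,1]
    - [0.04,-0.023,0.058,0,1]
    - [0.061,-0.034,0.087,0,1]
    - [0.09,-0.035,0.066,0,1]
    - [0.12,-0.037,0.045,0,1]
    - [0.15,-0.038,0.024,0,1]
    - [0.18,-0.04,0.003,0,1]
    - [0.21,-0.042,-0.018,0,1]
    - [0.24,-0.043,-0.04,0,1]
    - [0.27,-0.045,-0.061,0,1]
    - [0.306,-0.047,-0.086,0,1]
    - [0.306,-0.047,-0.086,0,1]

```text
time: 20.45
ee_pos: [0.4411, -0.0219, 0.1245]
tcp_rot: [0.3, 55.3, 7.9]
wrist_force: [-0.3, 0.3, -0.2]
opening: 0.0855
```

```bash
python3 - <<'E'
from h import *
o,p,R=pose();print(R);k=np.array([.499,-.0142,.047])
delta(k+.019*R[:,0])
c=wrist();f=c["frame"].copy()
for X in (k,k+[0,0,.009],[.6567,.0895,.027],[.682,-.058,.027]):
    u=proj(c,np.array(X));print(u);cv2.circle(f,tuple(int(v) for v in u),4,(0,255,0),1)
t=cams.camera("top")["frame"][150:350,200:400]
cv2.imwrite("pics/w5.png",np.hstack([cv2.resize(f,(480,360)),cv2.resize(t,(320,360))]))
E
```

```text
[[ 0.5638 -0.1337  0.815 ]
 [ 0.0785  0.991   0.1082]
 [-0.8222  0.0029  0.5692]]
t 20.45 pos [ 0.4411 -0.0219  0.1245] x [ 0.5638  0.0785 -0.8222] jawyaw 97.68085562950662 open 0.08547555482359291 F [-0.3317  0.3019 -0.2102] q [ -8.9677 -48.4249 -47.959   56.9445   9.5194 -13.7231]
d [ 0.1159 -0.0003  0.0039]
[318.4827 243.5898]
[318.5251 255.2115]
[401.8566 334.851 ]
[249.9251 337.6938]
```

View pics/w5.png

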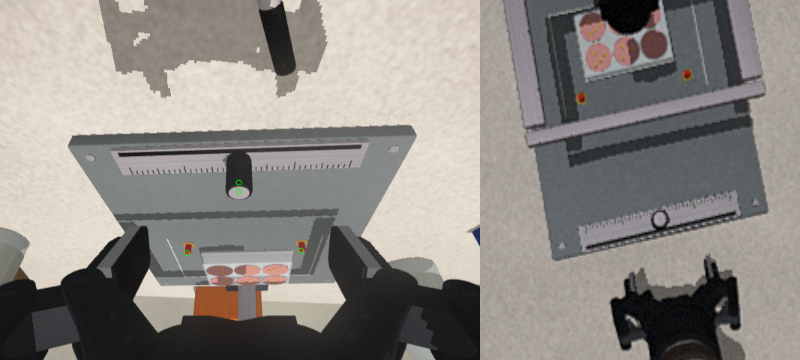

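Wrist view: the knob sits under the marks, and both red pins are visible at (188,247) and (301,245), within about 3 px of prediction. Moving in.

Call:
apply_moves:
  commands:
    - [0.03,0,0.004,0,1]
    - [0.06,0,0.004,0,1]
    - [0.085,0,0.004,0,1]
    - [0.1,0,0.004,0,1]
    - [0.11,0,0.004,0,1]
    - [0.114,0,0.004,0,1]
    - [0.114,0,0.004,0,1]
    - [0.114,0,0.004,0,1]

```text
time: 21.35
ee_pos: [0.5129, -0.013, 0.043]
tcp_rot: [-0.0, 54.7, 7.7]
wrist_force: [0.3, 0.5, -0.1]
opening: 0.0854
```

```bash
python3 - <<'E'
from h import *
o,p,R=pose();k=np.array([.499,-.0142,.047]);delta(k+.019*R[:,0])
E
```

```text
t 21.35 pos [ 0.5129 -0.013   0.043 ] x [ 0.5731  0.0773 -0.8158] jawyaw 97.68482108356032 open 0.0853967808390944 F [ 0.3446  0.5007 -0.1402] q [ -5.7231 -34.6126 -50.9681  39.0539   7.7064 -11.0053]
d [ 0.0077  0.0007 -0.009 ]
```

Call:
apply_moves:
  commands:
    - [0.002,0,-0.003,0,1]
    - [0.005,0.001,-0.006,0,1]
    - [0.007,0.001,-0.009,0,1]
    - [0.007,0.001,-0.009,0,1]
    - [0.007,0.001,-0.009,0,1]

```text
time: 21.85
ee_pos: [0.5093, -0.0125, 0.0319]
tcp_rot: [-0.0, 54.7, 7.7]
wrist_force: [0.1, 0.4, 0.4]
opening: 0.0856
```

Call:
apply_moves:
  commands:
    - [0,0,0,0,-1]
    - [0,0,0,0,-1]
    - [0,0,0,0,-1]
    - [0,0,0,0,-1]
    - [0,0,0,0,-1]
    - [0,0,0,0,-1]
    - [0,0,0,0,-1]
    - [0,0,0,0,-1]
  newtons: 20

```text
time: 22.65
ee_pos: [0.5094, -0.0125, 0.0321]
tcp_rot: [-0.0, 54.7, 7.7]
wrist_force: [0.1, -0.1, 0.8]
opening: 0.0213
```

```bash
python3 - <<'E'
from h import *
o,p,R=pose();k=np.array([.499,-.0142,.047]);delta(k+.019*R[:,0]);print(R)
a=np.array([.985,.170,0]);print("10cm along board x in tool",R.T@a*.1, "up 1cm",R.T@[0,0,.01])
c=wrist();f=c["frame"];cv2.imwrite("pics/w6.png",f)
E
```

```text
t 22.65 pos [ 0.5094 -0.0125  0.0321] x [ 0.5733  0.0773 -0.8157] jawyaw 97.6814657165357 open 0.021275216379914936 F [ 0.1478 -0.0585  0.7615] q [ -5.6917 -34.8134 -52.3133  37.8956   7.6871 -10.9762]
d [ 0.0007 -0.0003  0.    ]
[[ 0.5733 -0.1337  0.8084]
 [ 0.0773  0.991   0.1091]
 [-0.8157 -0.      0.5785]]
10cm along board x in tool [0.0578 0.0037 0.0815] up 1cm [-0.0082 -0.      0.0058]
```

View pics/w6.png

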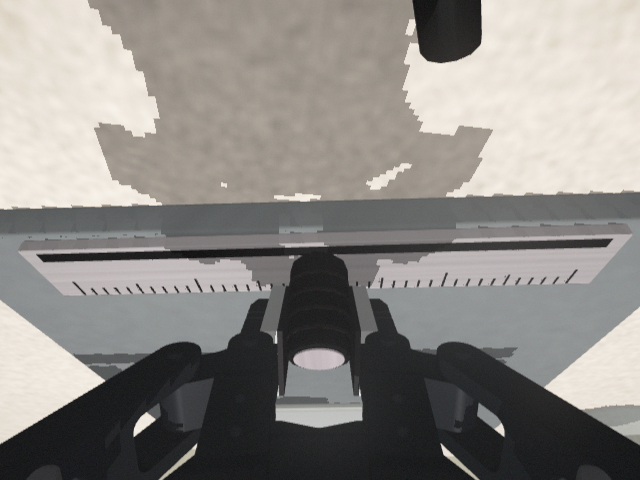

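The knob is between the pads and the blade is flat on the board. I'll slide 100 mm towards the pins.

Call:
apply_moves:
  commands:
    - [0.0058,0.0004,0.0082,0,-1]
    - [0.0116,0.0007,0.0163,0,-1]
    - [0.0173,0.0011,0.0245,0,-1]
    - [0.0231,0.0015,0.0326,0,-1]
    - [0.0289,0.0019,0.0408,0,-1]
    - [0.0347,0.0022,0.0489,0,-1]
    - [0.0405,0.0026,0.0571,0,-1]
    - [0.0462,0.003,0.0652,0,-1]
    - [0.052,0.0033,0.0734,0,-1]
    - [0.0578,0.0037,0.0815,0,-1]
    - [0.0578,0.0037,0.0815,0,-1]
    - [0.0578,0.0037,0.0815,0,-1]

```text
time: 23.9
ee_pos: [0.6082, 0.0047, 0.0321]
tcp_rot: [-0.0, 54.7, 7.7]
wrist_force: [0.3, 0.5, 1.8]
opening: 0.0213
```

```bash
python3 - <<'E'
from h import *
o,p,R=pose();delta([.5094+.985*.146,-.0125+.17*.146,.0321]);print(R)
print("1cm",R.T@[.00985,.0017,0])
c=cams.camera("top");P=cloud(c);cv2.imwrite("pics/t7.png",np.hstack([cv2.resize(c["frame"][150:300,200:400],(800,600))]))
m=np.array([.6694,.0158]);a=np.array([.985,.170]);X=(P[...,:2]-m)@a-.012
E
```

```text
t 23.9 pos [0.6082 0.0047 0.0321] x [ 0.5733  0.0775 -0.8157] jawyaw 97.69748742190215 open 0.021341788981053895 F [0.3473 0.5229 1.8032] q [ -2.2408 -17.4802 -41.4575  31.0863   5.7283  -8.1349]
d [0.0264 0.0016 0.0372]
[[ 0.5733 -0.1339  0.8083]
 [ 0.0775  0.991   0.1093]
 [-0.8157 -0.      0.5785]]
1cm [0.0058 0.0004 0.0081]
```

View pics/t7.png

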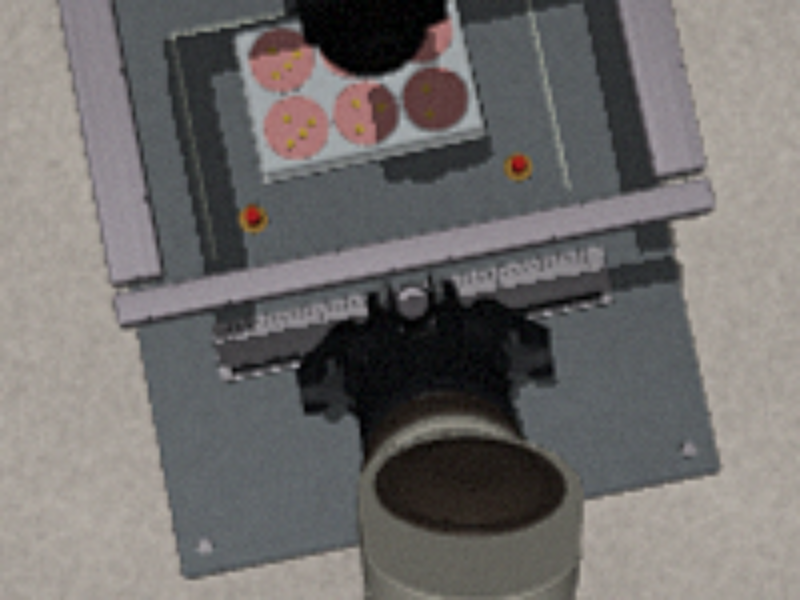

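The rule is parallel to the pin line (slopes −0.184 and −0.189) and everything is clear. I'll slide another 42 mm, then creep.

Call:
apply_moves:
  commands:
    - [0.0046,0.0003,0.0065,0,-1]
    - [0.0093,0.0006,0.013,0,-1]
    - [0.0139,0.0008,0.0195,0,-1]
    - [0.0174,0.001,0.0244,0,-1]
    - [0.0203,0.0012,0.0285,0,-1]
    - [0.0226,0.0014,0.0317,0,-1]
    - [0.0244,0.0015,0.0342,0,-1]
    - [0.0244,0.0015,0.0342,0,-1]

```text
time: 24.75
ee_pos: [0.6498, 0.0118, 0.0321]
tcp_rot: [-0.0, 54.6, 7.7]
wrist_force: [1.1, 0.1, 2.4]
opening: 0.0214
```

Call:
apply_moves:
  commands:
    - [0.0012,0.0001,0.0016,0,-1]
    - [0.0023,0.0002,0.0032,0,-1]
    - [0.0029,0.0002,0.0041,0,-1]
    - [0.0029,0.0002,0.0041,0,-1]

```text
time: 25.15
ee_pos: [0.6549, 0.0127, 0.0321]
tcp_rot: [-0.0, 54.6, 7.7]
wrist_force: [0.3, -0.0, 1.5]
opening: 0.0215
```

```bash
python3 - <<'E'
from h import *
o,p,R=pose();m=np.array([.6694,.0158]);a=np.array([.985,.170])
k=p-.019*R[:,0];print(k,"knob x to pinline",(k[:2]-m)@a,o["wrist_force"],o["torque"])
c=wrist();cv2.imwrite("pics/w8.png",c["frame"])
E
```

```text
[0.644  0.0112 0.0476] knob x to pinline -0.025782214099798927 [ 0.2688 -0.0274  1.5053] [-0.0512  0.1209 -0.0309]
```

View pics/w8.png

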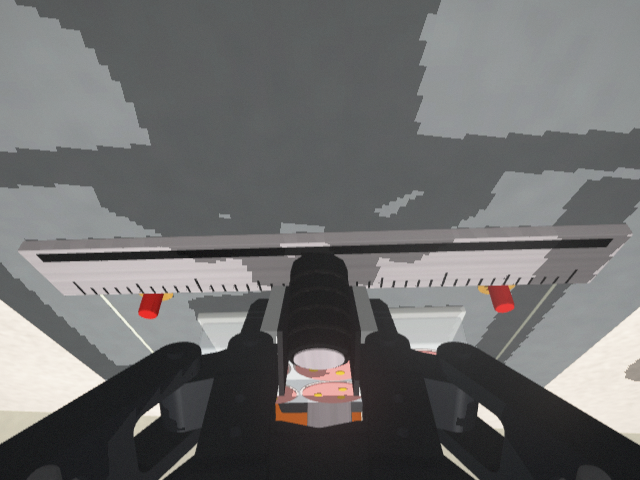

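Both pins, at (150,305) and (502,298), are just ahead of the graduated edge. I'll creep on force.

Call:
apply_moves:
  commands:
    - [0.0006,0,0.0008,0,-1]
    - [0.0012,0.0001,0.0016,0,-1]
    - [0.0018,0.0001,0.0024,0,-1]
    - [0.0018,0.0001,0.0024,0,-1]

```text
time: 25.6
ee_pos: [0.6577, 0.0132, 0.0322]
tcp_rot: [0.0, 54.6, 7.7]
wrist_force: [-7.4, -0.0, 7.4]
opening: 0.0215
```

Call:
apply_moves:
  commands:
    - [0.0003,0,0.0004,0,-1]
    - [0.0006,0,0.0008,0,-1]
    - [0.0006,0,0.0008,0,-1]

```text
time: 25.9
ee_pos: [0.6582, 0.0133, 0.0322]
tcp_rot: [0.0, 54.7, 7.7]
wrist_force: [-12.0, -1.5, 9.9]
opening: 0.0212
```

```bash
python3 - <<'E'
from h import *
for i in range(3):
    c=wrist();o,p,R=pose();print(o["time"],o["wrist_force"],o["torque"],p)
f=c["frame"];cv2.imwrite("pics/w9.png",np.vstack([np.hstack([cv2.resize(f[270:330,105:205],(400,240),interpolation=cv2.INTER_CUBIC),cv2.resize(f[270:330,450:550],(400,240),interpolation=cv2.INTER_CUBIC)]),cv2.resize(f[200:340],(800,175))]))
E
```

```text
25.95 [-11.367   -0.2948  10.4554] [-0.1348  1.4374  0.043 ] [0.6582 0.0133 0.0323]
26.0 [-11.3671  -1.3762  10.2759] [-0.1274  1.4352 -0.0128] [0.6582 0.0133 0.0323]
26.05 [-11.0788  -0.3932  10.2314] [-0.0804  1.4182 -0.0416] [0.6581 0.0133 0.0322]
```

View pics/w9.png

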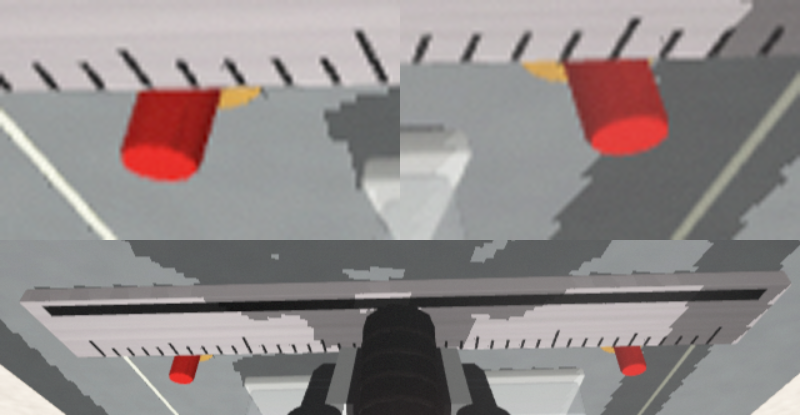

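Both pins touch the graduated edge (left and right crops). The yaw moment is about 0, so the load is shared. I'll ease off a little, then release.

Call:
apply_moves:
  commands:
    - [-0.0003,0,-0.0004,0,-1]
    - [-0.0003,0,-0.0004,0,-1]
    - [-0.0003,0,-0.0004,0,-1]

```text
time: 26.35
ee_pos: [0.6576, 0.0132, 0.0321]
tcp_rot: [0.0, 54.7, 7.7]
wrist_force: [-2.9, -0.1, 3.2]
opening: 0.0213
```

Call:
apply_moves:
  commands:
    - [0,0,0,0,1]
    - [0,0,0,0,1]
    - [0,0,0,0,1]
    - [0,0,0,0,1]
    - [0,0,0,0,1]
    - [0,0,0,0,1]
    - [0,0,0,0,1]

```text
time: 27.05
ee_pos: [0.6576, 0.0132, 0.0322]
tcp_rot: [0.0, 54.7, 7.7]
wrist_force: [-0.2, -0.4, -0.0]
opening: 0.0855
```

```bash
python3 - <<'E'
from h import *
o,p,R=pose();print(o["wrist_force"],o["opening"],p,R.T@[-.0985,-.017,0])
c=wrist();f=c["frame"];cv2.imwrite("pics/w10.png",f)
h=cv2.cvtColor(f,cv2.COLOR_BGR2HSV)
# gap check: below the tick edge next to each pin - first red row vs edge line of bright blade
m=((h[...,0]<10)|(h[...,0]>170))&(h[...,1]>150)&(h[...,2]>60)
g=cv2.cvtColor(f,cv2.COLOR_BGR2GRAY)
for u0,u1 in((120,180),(470,530)):
    v,u=np.nonzero(m[265:335,u0:u1]);print("pin top row",v.min()+265,"cols",u.min()+u0,u.max()+u0)
    cc=u[v<=v.min()+2]+u0;col=int(np.median(cc));print(col,f[280:305,col].tolist())
E
```

```text
[-0.2422 -0.4007 -0.0353] 0.08548332231459525 [0.6576 0.0132 0.0322] [-0.0577 -0.0037 -0.0815]
pin top row 293 cols 136 160
150 [[225, 225, 230], [227, 227, 231], [225, 225, 230], [224, 224, 229], [224, 223, 228], [169, 168, 174], [69, 69, 71], [112, 112, 114], [198, 198, 205], [227, 227, 232], [226, 226, 230], [225, 223, 229], [166, 167, 207], [47, 51, 182], [34, 38, 188], [38, 44, 190], [35, 38, 188], [37, 41, 189], [34, 38, 187], [34, 38, 186], [32, 37, 180], [36, 40, 177], [34, 37, 173], [33, 36, 171], [32, 36, 173]]
pin top row 286 cols 490 515
501 [[222, 222, 227], [222, 222, 227], [221, 221, 226], [220, 220, 226], [199, 200, 222], [130, 131, 197], [62, 63, 180], [58, 60, 177], [61, 62, 179], [61, 62, 180], [62, 64, 182], [61, 63, 182], [59, 61, 179], [60, 63, 180], [60, 61, 178], [60, 63, 179], [63, 64, 178], [59, 60, 176], [60, 63, 176], [61, 64, 176], [60, 63, 181], [62, 64, 195], [66, 69, 234], [69, 73, 247], [68, 71, 247]]
```

Released: force about 0, and the rule was still pressing lightly (3 N) just before opening. I'll retreat straight back.

Call:
apply_moves:
  commands:
    - [-0.003,-0.0002,-0.004,0,1]
    - [-0.009,-0.0006,-0.0122,0,1]
    - [-0.017,-0.0011,-0.0245,0,1]
    - [-0.029,-0.0019,-0.0408,0,1]
    - [-0.04,-0.0026,-0.0571,0,1]
    - [-0.052,-0.0033,-0.0734,0,1]
    - [-0.064,-0.0041,-0.0897,0,1]
    - [-0.075,-0.0048,-0.106,0,1]
    - [-0.0808,-0.0052,-0.1141,0,1]
    - [-0.0808,-0.0052,-0.1141,0,1]

```text
time: 28.1
ee_pos: [0.5186, -0.0109, 0.0321]
tcp_rot: [0.0, 54.7, 7.7]
wrist_force: [-0.4, -0.2, 0.3]
opening: 0.0854
```

```bash
python3 - <<'E'
from h import *
c=wrist();f=c["frame"];cv2.imwrite("pics/w11.png",f);h=cv2.cvtColor(f,cv2.COLOR_BGR2HSV)
o,p,R=pose();print(o["time"],o["wrist_force"],p)
t=cams.camera("top");cv2.imwrite("pics/t11.png",t["frame"]);P=cloud(t)
m=np.array([.6694,.0158]);a=np.array([.985,.170]);n=np.array([-.17,.985])
q=P.reshape(-1,3);X=(q[:,:2]-m)@a;Y=(q[:,:2]-m)@n
k=(q[:,2]>.044)&(q[:,2]<.062)&(abs(X+.02)<.03)&(abs(Y)<.03);print("knob pin frame",k.sum(),X[k].mean(),Y[k].mean())
c0=dict(np.load("top0.npz"));
# red pins and knob in wrist view, on known planes
mm=(((h[...,0]<10)|(h[...,0]>170))&(h[...,1]>150)&(h[...,2]>60)).astype(np.uint8)
N,_,st,ce=cv2.connectedComponentsWithStats(mm)
for i in range(1,N):
    if 30<st[i,4]<1500: print("red",st[i],ce[i],unproj(c,*ce[i],plane=.021))
print("rule",cams.spot_in("rule","wrist"),cams.spot_in("plate","wrist"))
A=cams.spot_in("plate","top");print(A)
d=cv2.absdiff(c0["frame"],t["frame"]).max(2);print("diff at plate",np.percentile(d[155:192,262:320],[50,95]))
E
```

```text
28.15 [-0.6276 -0.2866  0.8298] [ 0.5194 -0.0108  0.0325]
knob pin frame 89 -0.023346906959752448 -0.00021409302009174502
red [433 395  12  14 137] [438.5036 401.6423] [0.6641 0.0945 0.021 ]
red [216 398  12  13 138] [221.5725 403.913 ] [ 0.69   -0.0589  0.021 ]
rule [{'rect': [178.3, 368.9, 454.9, 427.9], 'confidence': 0.78}] [{'rect': [247.5, 399.5, 417.7, 432.8], 'confidence': 0.55}, {'rect': [1.3, 174.1, 640.0, 440.4], 'confidence': 0.23}]
[{'rect': [256.4, 150.0, 322.5, 193.2], 'confidence': 0.56}]
diff at plate [ 6. 12.]
```

```bash
python3 - <<'E'
import cv2,numpy as np
g=cv2.imread("pics/w11.png")
for u in (205,221,235,425,438,452):
    print(u,[(r,tuple(int(x) for x in g[r,u])) for r in range(386,402)])
E
```

```text
205 [(386, (147, 146, 151)), (387, (184, 184, 190)), (388, (185, 184, 192)), (389, (186, 185, 192)), (390, (185, 184, 191)), (391, (189, 188, 194)), (392, (187, 186, 193)), (393, (185, 185, 192)), (394, (184, 184, 189)), (395, (184, 183, 190)), (396, (146, 145, 152)), (397, (98, 97, 99)), (398, (124, 125, 121)), (399, (149, 149, 145)), (400, (150, 149, 147)), (401, (152, 152, 150))]
221 [(386, (156, 155, 162)), (387, (185, 186, 191)), (388, (187, 186, 192)), (389, (184, 183, 190)), (390, (184, 184, 190)), (391, (186, 186, 193)), (392, (186, 184, 192)), (393, (184, 183, 190)), (394, (184, 183, 191)), (395, (185, 182, 191)), (396, (186, 185, 193)), (397, (137, 138, 176)), (398, (54, 57, 157)), (399, (36, 40, 152)), (400, (35, 41, 153)), (401, (37, 39, 154))]
235 [(386, (169, 167, 175)), (387, (185, 183, 192)), (388, (186, 184, 192)), (389, (184, 182, 190)), (390, (185, 184, 190)), (391, (189, 188, 196)), (392, (184, 184, 190)), (393, (186, 185, 192)), (394, (185, 185, 191)), (395, (185, 184, 191)), (396, (185, 185, 192)), (397, (166, 164, 167)), (398, (149, 149, 145)), (399, (149, 148,
[... 479 characters left out ...]
 (179, 178, 185)), (388, (180, 179, 187)), (389, (179, 178, 185)), (390, (179, 177, 184)), (391, (159, 158, 165)), (392, (115, 114, 118)), (393, (81, 80, 82)), (394, (73, 76, 110)), (395, (55, 58, 139)), (396, (44, 47, 149)), (397, (45, 47, 148)), (398, (44, 46, 146)), (399, (42, 46, 145)), (400, (42, 45, 144)), (401, (46, 47, 147))]
452 [(386, (175, 175, 181)), (387, (176, 176, 182)), (388, (177, 177, 183)), (389, (177, 177, 184)), (390, (177, 177, 183)), (391, (176, 175, 182)), (392, (158, 158, 163)), (393, (109, 109, 112)), (394, (71, 70, 71)), (395, (87, 88, 87)), (396, (94, 93, 92)), (397, (94, 92, 92)), (398, (95, 95, 93)), (399, (93, 93, 90)), (400, (93, 94, 92)), (401, (92, 92, 90))]
```

```bash
python3 -c "
from h import *
print(bot.job_done(), bot.get_obs()['time'])"
```

```text
the job is handed in; nothing more can be done
the job is handed in; nothing more can be done
```

The rule is lying on the baseboard against both red pins, released, and I handed the job in at about 28 s.

**What I did:**
- I picked the rule up by its knob and laid it flat on the front of the board, parallel to the pins.
- The moves cannot command a lean directly. I got the gripper to 35° by driving up against joint 4's limit.
- I gripped the knob again with the gripper leaning, slid the rule in under the light until it met the pins, eased off, let go and backed straight out.

**What the last checks showed:**
- **Contact on both pins:** the push was about 11–12 N in total with almost no twisting moment, so it was shared about evenly. It stayed on for more than 0.3 s.
- **Before letting go:** I eased the push to about 3 N. After opening, the wrist force was about 0.
- **After backing out:** the wrist picture has no board showing between the graduated edge and either pin. That viewpoint hides small gaps, so the force readings are the stronger evidence.
- **Culture plate:** it looks the same as at the start in the top picture. I did not measure the other items again.

**What disagreed or failed:**
- The top camera puts the knob 23 mm in front of the pin line instead of the expected 20 mm. Contact came at the same 23 mm by the arm's own position, so I take it as a camera offset in the pin positions rather than a gap.
- The final full picture could not be viewed because the 12-picture limit was reached. I checked it from pixel values only.

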